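Stow the sewing tin behind its spring catch

ROBOT

A 6-joint arm with a two-finger parallel gripper is mounted at the origin on a cart in front of the work surface, level with it; the furniture and walls round the work are solid. World frame = base frame: x ahead of the robot, y to its left, z up, the work surface at z = 0. Lengths are in m, angles in rad, forces in N, time in s.
With the tool pointing down it reaches from about 0.35 to 0.8 m from the base axis. Payload 7.3 kg.
Tool frame: the origin (TCP) lies at the very end of the fingers, on their centre line; the grasp point (between the pads) lies 19 mm behind it; z points along the fingers, y is the direction in which the jaws open and shut (so a half turn about z gives the same grasp; the last joint's range is limited). The gripper opens to 85 mm and grips with 20 to 120 N. Pads are 22 mm wide; open, the fingers measure 114 mm over their backs; the gripper's body (76 mm by 85 mm) begins 54 mm behind the grasp point. The pads swing forward as they close: fully open they stand 13 mm farther back than shut.
Start: joints at [-1.48, 0.342, 1.524, -0, 1.275, -0.146], TCP at [0.123, -0.51, 0.204] pointing down, gripper open.
Joint ranges: [-2.53, 2.53], [-0.77, 2.02], [0.04, 2.7], [-1, 4.14], [0.28, 2.66], [-3.11, 3.11]. Speed limits (rad/s): [2.57, 2.57, 3.14, 3.14, 3.14, 3.14].

INTERFACE

Orientations are given as a unit quaternion [w, x, y, z].
In Python, from plant import arm gives the robot as it stands.
- The arm moves only by the tool carry_out, never from a script. Its argument "motion" is a list of rows, each an object of numbers: "dx", "dy", "dz": the shift along the tool's x, y, z in m; "ax", "ay", "az": the turn, a rotation vector about the tool's x, y, z in degrees; "gripper": the gripper's target within -1 to 1 (fully open at 1, half-way at 0, shut at -1). A call has 1 to 12 rows; each row shifts and turns the commanded pose from where the row before left it, along the tool's axes as they then stand; what a row does not reach is not made up. A row lasts 1/8 s, in which the tool goes at most 62.5 mm and 10.7 degrees, less where a joint would pass 70% of its speed; a pose out of reach is approached as far as the arm can. A call is refused whole if a number of a shift passes 0.0625 or a number of a turn 10.7, either way. A call with a gripper value outside its range is refused whole. The fingers move at their own pace and stop on an object; "squeeze" is the grip in N (left out, the last holds). Time passes only in rows, so rows that do not move let the fingers close. It gives the time, the measured TCP pose, the force and the opening at its end, in the units of the state.
- arm.sense(): the state, without advancing time (a new reading comes with each control period).
- arm.grab_frame(name): name is "scene" or "side" or "wrist"; returns (picture, depth): 480x640x3 uint8, red, green, blue; 480x640 float32, m along the optical axis (not along the pixel's ray), 0 where there is no reading.
- arm.camera_model(name): a dict with "mtx" (3x3 intrinsics, pixels), "k1" (the pictures are not rectified: a ray, as slopes to the right and down, at radius r is drawn at 1 + k1 r^2 times it, then the intrinsics apply), "position" and "attitude" of the camera in the world. Camera axes: x right, y up, looking along -z (the intrinsics and any distortion apply to the point x, -y, -z); pixel columns grow to the right and rows downward; lengths in m; the calibration is good to about 2 mm. A picture is of the moment at which its call begins: read the wrist's pose just before it. camera_model takes no time and is no camera call; for the wrist camera it gives the pose at the moment of the call.
- arm.job_done(): hands the job in, once; it reports no verdict.
Trained networks look in the newest picture that a camera, given by its name, has taken for a name from the list of things; names that differ only in an ending like _2 or _b are one class to them, and where a whole thing is asked for, a point or a joint stands for the part that bears it (a point fixed in the world has none). Each returns a list of dicts, best first, with "conf" (0 to 1); they miss things now and then, are a little off and sometimes report something else, mostly with a low value. They report only what shows in the picture. A call takes as long as a camera call. They do not tell look-alikes from the thing itself.
- arm.spot_in(query, camera): "extent" ([centre column, centre row, width, height] as shares, 0 to 1, of the picture: columns of its width, rows of its height, round what is visible of it).
The state is a dict: "t": time; "qpos": joint angles; "joint_vel": joint speeds; "effort": joint torques, N m; "eef_pos": TCP position; "tcp_rot": TCP orientation; "wrist_force": force on the tool from outside, world axes, zero at the start; "ft_torque": the same for the moment, N m; "grip_width": finger opening in m.
Only numpy, scipy, OpenCV 4.12 (cv2) and the standard library are available. Lean on these libraries where they do the work, as an engineer would, in place of code of your own. Each camera call takes 0.05 s, during which the arm holds its last target. There are 200 camera calls.

TASK

The washing machine below is about to spin, so lock the sewing tin in its dock: with a fingertip press the dock's spring catch down and, still holding it down, push the tin along the dock past the two catch teeth, then let go so that the teeth spring up behind it. Only press and push - never lift, tip or carry the tin - and leave the other things where they are.

Things in the scene. Friction and masses are not known exactly. Their poses are not given: they have to be found in the camera images.
- dock: Fixed pale wooden dock, 262 x 146 mm; place and turn vary. Origin on the worktop, on the centre line; +x is the way the tin is pushed, z up. Open entry end at x = -140 mm, end stop's inner face at x = 114 mm (40 mm high). Two runners carry the tin (top z = 20 mm, y = 46 to 56 mm either side), between side guides (inner faces y = 61 mm either side, 36 mm high).
- catch (a joint): Spring catch between the runners: a ribbed aluminium tread plate with two steel teeth on it. Value in m: 0 sprung up, 0.010 fully down. Moves straight down wherever the tread is pressed, spring 3 N (up) to 8 N (down), and springs back by itself. Up, the teeth stand 6.5 mm above the runners and bar the tin; pressed 7 mm or more they are out of its way.
- catch_tread (a point): Point on the tread plate's top (moves with it), centre line, x = -100 mm in the dock frame: free tread behind the tin for a fingertip to press. The plate is 82 mm wide and reaches from x = -136 to +60 mm; its top is at z = 18.5 mm when up, so 9.5 mm when pressed 9 mm.
- catch_teeth (a point): Midway between the two teeth, at the height of their tops (z = 26.5 mm when up), at their rear face, x = +36 mm in the dock frame; moves with the catch. Teeth: x = 28 to 36 mm, y = 30 to 41 mm either side. The 60 mm gap between them lets a fingertip pass that keeps the tread pressed and pushes the tin's near face.
- tin: Closed grey sewing tin, 70 mm along the dock, 114 mm across (116 over the lid), 37 mm high, about 0.2 kg, loose on the runners. Origin: centre of its underside; x axis nearly along the dock's +x; faces 36 mm behind and 35 mm ahead of the origin. Origin at the start: x = -32 to -14 mm in the dock frame; stowed between teeth and end stop: x = 72 to 79 mm.
- white_peg: Bystander: white clothes peg, 72 x 15 x 12 mm, lying before the entry end of the dock. Origin: centre of its underside.
- wood_peg: Bystander: wooden clothes peg, 72 x 15 x 12 mm, lying beside the dock. Origin: centre of its underside.
- tape: Bystander: roll of black tape, 58 mm wide, 19 mm high, lying beside the dock. Origin: centre of its underside.
- pen: Bystander: blue pen, 145 mm long, lying beside the dock. Origin: centre of its underside.
- dropper_bottle: Bystander: small brown dropper bottle with a black bulb, 33 mm wide, 102 mm high, standing just past the end stop. Origin: centre of its underside.
- dosing_cup: Bystander: open pale round dosing cup, 66 mm wide, 50 mm high, standing just past the end stop. Origin: centre of its underside.
Things that resemble listed ones, but are neither listed nor needed, are in the scene too. Leave any green look-alike of the tin alone.

How it is judged:
By the outcome, as a careful person would: the job done as asked, in the order asked, and still so for the second after the job is handed in, with the robot touching nothing.
It also fails if it takes over 38 s, if anything falls off the work surface, if the arm or the gripper's body presses on something with over 40 N, if the wrist force passes 120 N, or if a joint passes its speed limit or range.

## Working session

There is one attempt and no reset: what is moved stays moved. The work goes in short steps, Python scripts to look and compute and a tool call to move; the robot and the scene stay as the last step left them, time stands still between calls to the robot, and variables do not carry over. Pictures are saved under pics/ and viewed, about 8 in all and at most 12, crops included, and the job is handed in when it is done.

Besides the shell and the picture viewer there is one more tool, called after "Call:" as name(argument=value, ...) on one line, values as JSON. carry_out: Moves the arm, as the interface text tells. Its arguments: {"type":"object","properties":{"motion":{"type":"array"},"squeeze":{"type":"number"}},"required":["motion"]}

```bash
mkdir -p pics; ls
cat > h.py <<'E'
import numpy as np, cv2, json
from scipy.spatial.transform import Rotation as R
from plant import arm
def rot(m):
    a=np.array(m["attitude"],float)
    return a if a.shape==(3,3) else R.from_quat(a[[1,2,3,0]]).as_matrix()
def unproj(m,u,v,d):
    K=np.array(m["mtx"]);p=np.stack([(np.asarray(u)-K[0,2])/K[0,0],(np.asarray(v)-K[1,2])/K[1,1]],-1)
    q=p.copy()
    for _ in range(8): q=p/(1+m["k1"]*(q**2).sum(-1,keepdims=True))
    d=np.asarray(d)[...,None]
    c=np.concatenate([q*d*[1,-1],-d],-1)
    return c@rot(m).T+np.array(m["position"])
def proj(m,P):
    c=(np.asarray(P)-m["position"])@rot(m);q=c[...,:2]/-c[...,2:]*[1,-1]
    q=q*(1+m["k1"]*(q**2).sum(-1,keepdims=True));K=np.array(m["mtx"])
    return q*[K[0,0],K[1,1]]+[K[0,2],K[1,2]]
def cloud(m,d):
    v,u=np.mgrid[0:480,0:640]; return unproj(m,u.astype(float),v.astype(float),d)
E
python3 - <<'E'
from h import *
for n in("scene","side","wrist"):
    m=arm.camera_model(n); p,d=arm.grab_frame(n); cv2.imwrite(f"pics/{n}0.png",p[...,::-1]); np.savez(f"{n}0.npz",p=p,d=d,m=json.dumps({k:np.asarray(x).tolist() for k,x in m.items()}))
    print(n,m["position"],m["attitude"],m["k1"])
    if n!="wrist":
        for q in("dock","tin","catch_tread","catch_teeth"):
            r=arm.spot_in(q,n); print(q,[(round(x["conf"],2),(np.array(x["extent"])*[640,480,640,480]).round()) for x in r[:3]])
print(arm.sense())
E
```

```text
pics
scene [-0.32381002 -0.50598795  0.52754799] [ 0.73436825  0.45737313 -0.27208711 -0.42128576] -0.13928080307727853
dock [(0.61, array([325., 267., 135.,  79.]))]
tin [(0.9, array([189., 274.,  51.,  27.])), (0.77, array([441., 346.,  76.,  60.])), (0.66, array([331., 258.,  61.,  43.]))]
catch_tread [(0.65, array([335., 274.,  97.,  41.])), (0.63, array([393., 304.,  13.,  22.]))]
catch_teeth [(0.93, array([336., 276.,  91.,  36.]))]
side [0.4450498  0.52471726 0.83621352] [-0.07879211 -0.0179307   0.31021969  0.94722438] -0.07359893150426414
dock [(0.92, array([325., 258., 103., 113.]))]
tin [(0.9, array([250., 379.,  68.,  58.])), (0.72, array([396., 168.,  46.,  40.])), (0.7, array([329., 245.,  58.,  49.]))]
catch_tread [(0.89, array([330., 247.,  64.,  69.]))]
catch_teeth [(0.72, array([357., 203.,  33.,  12.])), (0.56, array([330., 249.,  65.,  70.]))]
wrist [ 0.19670986 -0.49159597  0.37459873] [ 0.77726094 -0.11768687  0.09203214 -0.61118354] -0.017425098124946213
{'t': 0.55, 'qpos': array([-1.47996889e+00,  3.42024665e-01,  1.52414028e+00, -5.72579137e-06,
        1.27535761e+00, -1.45969563e-01]), 'joint_vel': array([-0.00050457, -0.00045548,  0.00014861, -0.00205743, -0.00095469,
       -0.0005405 ]), 'effort': array([-9.63573766e-04, -4.33304465e+01, -2.46153170e+01, -2.44692064e-04,
        4.81358347e-04, -5.92156425e-06]), 'eef_pos': array([ 0.12319656, -0.51035595,  0.20379461]), 'tcp_rot': array([ 3.49608613e-05,  9.92998983e-01,  1.18122897e-01, -3.70408232e-06]), 'wrist_force': array([-0.83006118,  0.05516021,  0.6245572 ]), 'ft_torque': array([-0.00318989, -0.01170454,  0.0254613 ]), 'grip_width': 0.08558062945537051}
```

View pics/scene0.png

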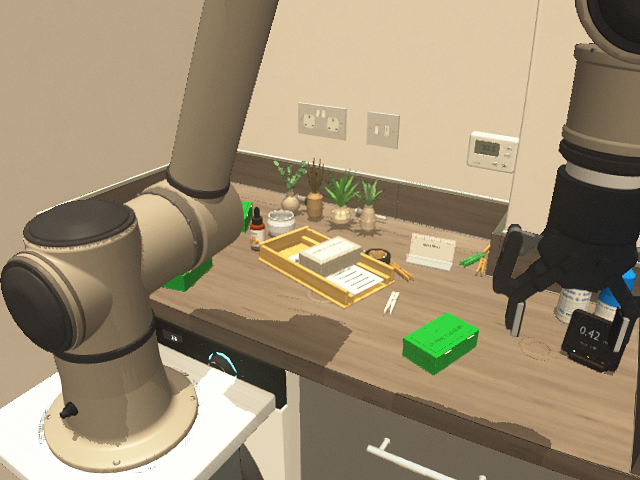

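View pics/side0.png

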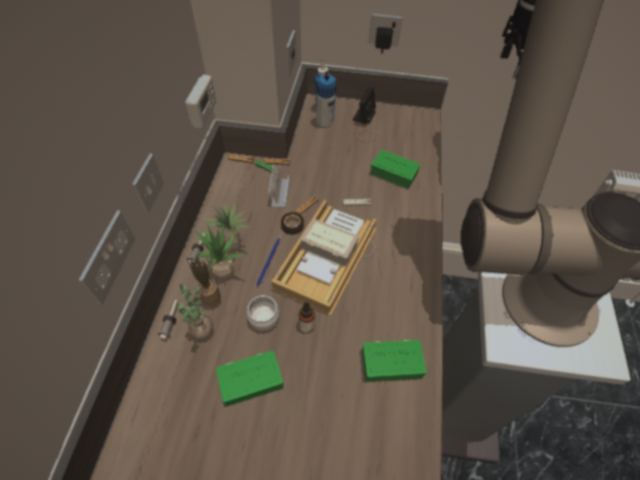

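The grey tin in the dock shows at scene (331,258) and side (329,245). The three or four green boxes, for example scene (441,346) and side (396,168), (250,379) and (394,360), are the look-alikes. The dock's entry end faces the white peg at side (356,202). The end stop is near the dropper bottle at side (306,318).

```bash
cat > fit.py <<'E'
from h import *
from scipy.optimize import least_squares
P=[];C=[]
for n in("side","scene"):
    z=np.load(n+"0.npz"); m=json.loads(str(z["m"])); W=cloud(m,z["d"]); ok=z["d"]>0
    u0,v0,w,h={"side":(325,258,130,140),"scene":(325,267,160,100)}[n]
    k=np.zeros_like(ok);k[v0-h//2:v0+h//2,u0-w//2:u0+w//2]=1;k&=ok
    p=W[k]; 
    tab=p[abs(p[:,2])<.008]; print(n,len(p),"table z",np.median(tab[:,2]))
    P.append(p);C.append(z["p"][k])
    q=p[(p[:,2]>.03)&(p[:,2]<.065)]; print("high bbox",q.min(0),q.max(0), "tin top", np.median(p[(p[:,2]>.048)&(p[:,2]<.065)],0))
np.savez("pc.npz",a=P[0],b=P[1],ca=C[0],cb=C[1])
# ortho image at 0.5 mm/px? 1mm/px, scale2
allp=P[0];c=np.median(allp[allp[:,2]>.03],0)
img=np.zeros((500,1000,3),np.uint8)
for j,(p,cc) in enumerate(zip(P,C)):
    x=((p[:,0]-c[0]+.2)/.4*500).astype(int);y=((-(p[:,1]-c[1])+.2)/.4*500).astype(int)
    g=(x>=1)&(x<499)&(y>=1)&(y<499)
    hc=cv2.applyColorMap(np.clip(p[:,2]/.065*255,0,255).astype(np.uint8)[:,None],cv2.COLORMAP_JET)[:,0]
    for X,Y,col in zip(x[g],y[g],hc[g]): img[Y-1:Y+2,j*500+X-1:j*500+X+2]=col
cv2.imwrite("pics/hm.png",cv2.resize(img,(800,400)));print(c)
E
python3 fit.py
```

```text
side 18136 table z 0.0007895692731851867
high bbox [ 0.40537495 -0.19499921  0.03002564] [0.67102378 0.17697387 0.06493859] tin top [ 0.5081681  -0.03993266  0.05698965]
scene 15948 table z -0.0001306410680984027
high bbox [ 0.4041003  -0.17821499  0.03000218] [0.73134485 0.2300467  0.06467536] tin top [ 0.50257173 -0.05097152  0.05537765]
[ 0.51623168 -0.02058783  0.05015536]
```

View pics/hm.png

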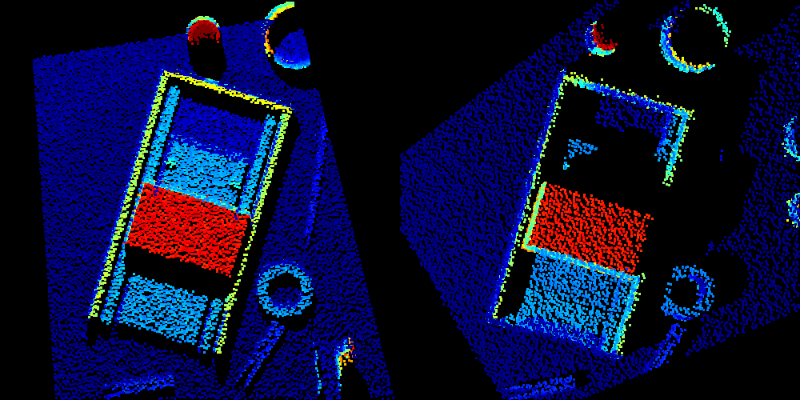

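The height map shows the dock's U-shaped rim, with the end stop at top left near the bottle and the open entry at the bottom. The tin is red in the middle, with free tread (cyan) before and behind it. Next I fit the dock frame and the tin.

```bash
cat > fit2.py <<'E'
from h import *
from scipy.optimize import least_squares
z=np.load("pc.npz"); th0=np.radians(73)
def loc(s,p):
    c,si=np.cos(s[2]),np.sin(s[2]); d=p[:,:2]-s[:2]
    return np.c_[d[:,0]*c+d[:,1]*si,-d[:,0]*si+d[:,1]*c]
for n in "ab":
    p=z[n]; s0=np.array([.515,-.025,th0])
    for tol in(.03,.012,.009):
        l=loc(s0,p); k=(p[:,2]>.031)&(p[:,2]<.043)
        g1=k&(abs(l[:,1]-.067)<tol)&(l[:,0]>-.14)&(l[:,0]<.105)
        g2=k&(abs(l[:,1]+.067)<tol)&(l[:,0]>-.14)&(l[:,0]<.105)
        g3=k&(abs(l[:,0]-.118)<tol)&(abs(l[:,1])<.06)
        # midrange via soft loss on box: residual outside +-6 / +-4 mm
        def f(s):
            a=loc(s,p[g1])[:,1]-.067;b=loc(s,p[g2])[:,1]+.067;c=loc(s,p[g3])[:,0]-.118
            return np.r_[a,b,c]
        s0=least_squares(f,s0,loss="soft_l1",f_scale=.002).x
    l=loc(s0,p);print(n,s0,np.degrees(s0[2]),g1.sum(),g2.sum(),g3.sum(),
      "guide y rng",np.percentile(l[g1,1],[3,97]),np.percentile(l[g2,1],[3,97]),"stop",np.percentile(l[g3,0],[3,97]),
      "entry",np.percentile(l[(p[:,2]>.03)&(p[:,2]<.04)&(abs(abs(l[:,1])-.067)<.006),0],[.5,1]))
    t=(p[:,2]>.048)&(p[:,2]<.065)&(abs(l[:,1])<.065)&(abs(l[:,0])<.11)
    r=cv2.minAreaRect((l[t]*1000).astype(np.float32)); print(" tin",r,np.percentile(l[t,0],[1,99]),"z",np.median(p[t,2]))
    f=(abs(l[:,1])<.025)&(l[:,0]>-.13)&(l[:,0]<-.08); print(" tread z",np.median(p[f,2]), "tread from",np.percentile(l[(abs(l[:,1])<.03)&(p[:,2]>.012)&(p[:,2]<.022),0],[.5,99.5]))
    # wider row-wise near/far edges of tin
    for y in(-.04,-.02,0,.02,.04):
        q=t&(abs(l[:,1]-y)<.008); print("   y",y,np.percentile(l[q,0],[1,99]).round(4))
E
python3 fit2.py
```

```text
a [ 0.5100455  -0.02188056  1.28379706] 73.55615309011866 345 268 271 guide y rng [0.06046156 0.06823729] [-0.0674439 -0.0601302] stop [0.11277253 0.12111885] entry [-0.1378792  -0.13746154]
 tin ((-26.039188385009766, -0.64642333984375), (112.5759048461914, 71.01502227783203), 88.9736557006836) [-0.06011379  0.00762899] z 0.05704642838020474
 tread z 0.019022765842688916 tread from [-0.19501983  0.19099208]
   y -0.04 [-0.0603  0.0067]
   y -0.02 [-0.0582  0.0079]
   y 0 [-0.0594  0.0075]
   y 0.02 [-0.0602  0.0083]
   y 0.04 [-0.0588  0.0074]
b [ 0.5081684  -0.029345    1.27791931] 73.21938309767432 343 186 192 guide y rng [0.06063822 0.06915455] [-0.06987583 -0.06050171] stop [0.11475927 0.12361375] entry [-0.13682808 -0.13541101]
 tin ((-23.389602661132812, -2.3597984313964844), (71.91300964355469, 116.92007446289062), 0.3428017795085907) [-0.05804592  0.01021423] z 0.05537490059668049
 tread z 0.018210302939579925 tread from [-0.18843991  0.28109226]
   y -0.04 [-0.0576  0.0091]
   y -0.02 [-0.0575  0.0097]
   y 0 [-0.0572  0.0101]
   y 0.02 [-0.0579  0.0096]
   y 0.04 [-0.0577  0.0108]
```

```bash
cat > plan.py <<'E'
from h import *
import sys
def local(d, deg): # world xy shift -> tool dx,dy given tool-x yaw deg, tool z down
    a=np.radians(deg); return np.cos(a)*d[0]+np.sin(a)*d[1], np.sin(a)*d[0]-np.cos(a)*d[1]
E
python3 - <<'E'
from plan import *
s=arm.sense()
Rm=R.from_quat(np.r_[s['tcp_rot'][1:],s['tcp_rot'][0]]).as_matrix();print(Rm.round(3))
yaw=np.degrees(np.arctan2(Rm[1,0],Rm[0,0]));print(yaw)
m=arm.camera_model("wrist");print("cam in tool",Rm.T@(m["position"]-s["eef_pos"]),"view",Rm.T@(-rot(m)[:,2]),m["mtx"])
D=np.array([.465,-.175])-s['eef_pos'][:2];N=10
for i in range(N):
    print(np.round(local(D/N,yaw+10*min(i,6)),4))
E
```

```text
[[ 0.972  0.235  0.   ]
 [ 0.235 -0.972 -0.   ]
 [-0.     0.    -1.   ]]
13.567563977635098
cam in tool [ 0.07585966 -0.00097625 -0.17082607] view [-0.2954343   0.00115347  0.95536236] [[406.21804459   0.         321.28700506]
 [  0.         406.21804459 237.5680225 ]
 [  0.           0.           1.        ]]
[ 0.0411 -0.0246]
[ 0.0447 -0.0171]
[ 0.047 -0.009]
[ 0.0479 -0.0007]
[0.0473 0.0076]
[0.0452 0.0157]
[0.0418 0.0233]
[0.0418 0.0233]
[0.0418 0.0233]
[0.0418 0.0233]
```

Call:
carry_out(motion=[{"dx": 0.041,"dy": -0.025,"az": -10,"gripper": -1},{"dx": 0.045,"dy": -0.017,"az": -10},{"dx": 0.047,"dy": -0.009,"az": -10},{"dx": 0.048,"dy": -0.001,"az": -10},{"dx": 0.047,"dy": 0.008,"az": -10},{"dx": 0.045,"dy": 0.016,"az": -10},{"dx": 0.042,"dy": 0.023},{"dx": 0.042,"dy": 0.023},{"dx": 0.042,"dy": 0.023},{"dx": 0.042,"dy": 0.023},{"dx": 0.055},{"dx": 0.055}], squeeze=20)

```text
invalid input
```

Call:
carry_out(motion=[{"dx": 0},{"dx": 0}])

```text
invalid input
```

```bash
cat > look.py <<'E'
from h import *
from fit2f import dockfit
import sys
n=sys.argv[1];tag=sys.argv[2]
m=arm.camera_model(n); p,d=arm.grab_frame(n); cv2.imwrite(f"pics/{tag}.png",p[...,::-1])
s=arm.sense();print(s["t"],s["eef_pos"],s["wrist_force"],s["grip_width"])
W=cloud(m,d)[d>0]; print("table z",np.median(W[abs(W[:,2])<.008,2])); dockfit(W)
E
cat > fit2f.py <<'E'
import numpy as np
from scipy.optimize import least_squares
def loc(s,p):
    c,si=np.cos(s[2]),np.sin(s[2]); d=p[:,:2]-s[:2]
    return np.c_[d[:,0]*c+d[:,1]*si,-d[:,0]*si+d[:,1]*c]
def dockfit(p,s0=(.509,-.024,1.281)):
    s0=np.array(s0)
    for tol in(.014,.009,.009):
        l=loc(s0,p); k=(p[:,2]>.033)&(p[:,2]<.043)
        g=[k&(abs(l[:,1]-e*.065)<tol)&(l[:,0]>-.14)&(l[:,0]<.105) for e in(1,-1)]
        g3=k&(abs(l[:,0]-.118)<tol)&(abs(l[:,1])<.06)
        f=lambda s:np.r_[loc(s,p[g[0]])[:,1]-.065,loc(s,p[g[1]])[:,1]+.065,loc(s,p[g3])[:,0]-.118]
        s0=least_squares(f,s0,loss="soft_l1",f_scale=.002).x
    l=loc(s0,p); print("dock",s0.round(4),np.degrees(s0[2]).round(2),[x.sum() for x in g],g3.sum(),"stop",np.percentile(l[g3,0],[3,97]).round(4),
     "guides",np.percentile(l[g[0],1],[3,97]).round(4),np.percentile(l[g[1],1],[3,97]).round(4),"entry",np.percentile(l[k&(abs(abs(l[:,1])-.065)<.005),0],.5))
    t=(p[:,2]>.052)&(p[:,2]<.062)&(abs(l[:,1])<.065)&(abs(l[:,0])<.115)
    for y in(-.045,-.03,0,.03,.045):
        q=t&(abs(l[:,1]-y)<.008)
        if q.sum()>9: print("  tin top at y",y,np.percentile(l[q,0],[1,99]).round(4),q.sum())
    if t.sum()>9: print("  tin y",np.percentile(l[t,1],[1,99]),"z",np.median(p[t,2]))
    f=(abs(l[:,1])<.03)&(p[:,2]<.025)
    for a,b in((-.13,-.1),(-.1,-.07),(.01,.03),(.03,.055)):
        q=f&(l[:,0]>a)&(l[:,0]<b); print("  tread z",a,b,np.median(p[q,2]) if q.any() else None)
    return s0
E
python3 look.py wrist w1
```

```text
0.6 [ 0.12317935 -0.51036518  0.20384498] [ 0.52427087 -0.81931637  0.04223486] 0.08554398524449128
table z 0.0005795254110632642Traceback (most recent call last):
  File "look.py", line 7, in <module>
    W=cloud(m,d)[d>0]; print("table z",np.median(W[abs(W[:,2])<.008,2])); dockfit(W)
                                                                          ~~~~~~~^^^
  File "fit2f.py", line 14, in dockfit
    l=loc(s0,p); print("dock",s0.round(4),np.degrees(s0[2]).round(2),[x.sum() for x in g],g3.sum(),"stop",np.percentile(l[g3,0],[3,97]).round(4),
                                                                                                          ~~~~~~~~~~~~~^^^^^^^^^^^^^^^^
    return _quantile_unchecked(
        a, q, axis, out, overwrite_input, method, keepdims, weights)
    return _ureduce(a,
                    func=_quantile_ureduce_func,
    ...<5 lines>...
                    overwrite_input=overwrite_input,
                    method=method)
    r = func(a, **kwargs)
    result = _quantile(arr,
                       quantiles=q,
    ...<2 lines>...
                       out=out,
                       weights=wgt)
    slices_having_nans = np.isnan(arr[-1, ...])
                                  ~~~^^^^^^^^^
IndexError: index -1 is out of bounds for axis 0 with size 0
```

View pics/w1.png

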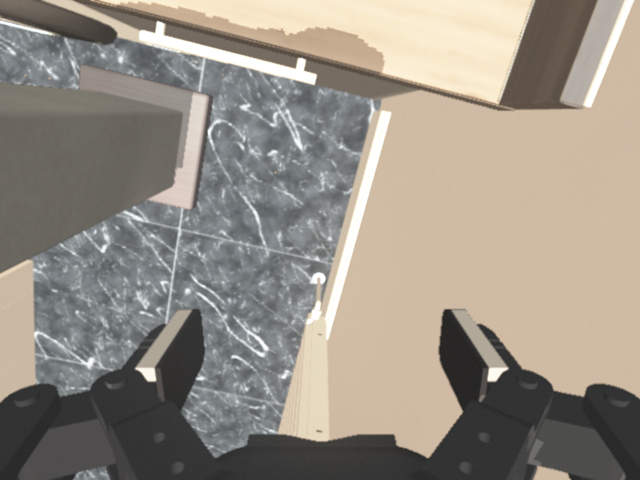

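The move was refused and the arm has not moved. The wrist view shows only floor and the fingers. Rows may need every key, so I'll test a short one.

Call:
carry_out(motion=[{"dx": 0.041,"dy": -0.025,"dz": 0,"ax": 0,"ay": 0,"az": -10,"gripper": -1}], squeeze=20)

```text
t: 0.72
eef_pos: [0.1562, -0.4777, 0.2035]
tcp_rot: [0.0, 0.979, 0.204, -0.0]
wrist_force: [0.5, -0.2, 0.5]
grip_width: 0.07
```

All keys are needed. Continuing.

Call:
carry_out(motion=[{"dx": 0.045,"dy": -0.017,"dz": 0,"ax": 0,"ay": 0,"az": -10,"gripper": -1},{"dx": 0.047,"dy": -0.009,"dz": 0,"ax": 0,"ay": 0,"az": -10,"gripper": -1},{"dx": 0.048,"dy": -0.001,"dz": 0,"ax": 0,"ay": 0,"az": -10,"gripper": -1},{"dx": 0.047,"dy": 0.008,"dz": 0,"ax": 0,"ay": 0,"az": -10,"gripper": -1},{"dx": 0.045,"dy": 0.016,"dz": 0,"ax": 0,"ay": 0,"az": -10,"gripper": -1},{"dx": 0.042,"dy": 0.023,"dz": 0,"ax": 0,"ay": 0,"az": 0,"gripper": -1},{"dx": 0.042,"dy": 0.023,"dz": 0,"ax": 0,"ay": 0,"az": 0,"gripper": -1},{"dx": 0.042,"dy": 0.023,"dz": 0,"ax": 0,"ay": 0,"az": 0,"gripper": -1},{"dx": 0.042,"dy": 0.023,"dz": 0,"ax": 0,"ay": 0,"az": 0,"gripper": -1},{"dx": 0.055,"dy": 0,"dz": 0,"ax": 0,"ay": 0,"az": 0,"gripper": -1},{"dx": 0.055,"dy": 0,"dz": 0,"ax": 0,"ay": 0,"az": 0,"gripper": -1},{"dx": 0,"dy": 0,"dz": 0,"ax": 0,"ay": 0,"az": 0,"gripper": -1}])

```text
t: 2.22
eef_pos: [0.4961, -0.0654, 0.2038]
tcp_rot: [-0.0, 0.799, 0.601, 0.0]
wrist_force: [-0.1, -0.3, -0.4]
grip_width: -0.0001
```

```bash
python3 look.py wrist w2
```

```text
2.275 [ 0.49570527 -0.06731725  0.20378298] [ 0.38032157  0.04247946 -0.70017607] 0.0001538859499203671
table z 0.0007541112583854259
dock [ 0.5099 -0.029   1.2831] 73.52 [np.int64(2841), np.int64(2693)] 116 stop [0.1177 0.1183] guides [0.0611 0.0686] [-0.0685 -0.061 ] entry -0.13259209878587203
  tin top at y -0.045 [-0.0547  0.0123] 1718
  tin top at y -0.03 [-0.0539  0.0142] 1762
  tin top at y 0 [-0.054   0.0126] 1738
  tin top at y 0.03 [-0.0533  0.0145] 1762
  tin top at y 0.045 [-0.0535  0.013 ] 1717
  tin y [-0.05663817  0.05475418] z 0.057610882420989856
  tread z -0.13 -0.1 0.01937448026443339
  tread z -0.1 -0.07 0.019370814795458963
  tread z 0.01 0.03 0.019204509344265652
  tread z 0.03 0.055 0.019163358896025495
```

View pics/w2.png

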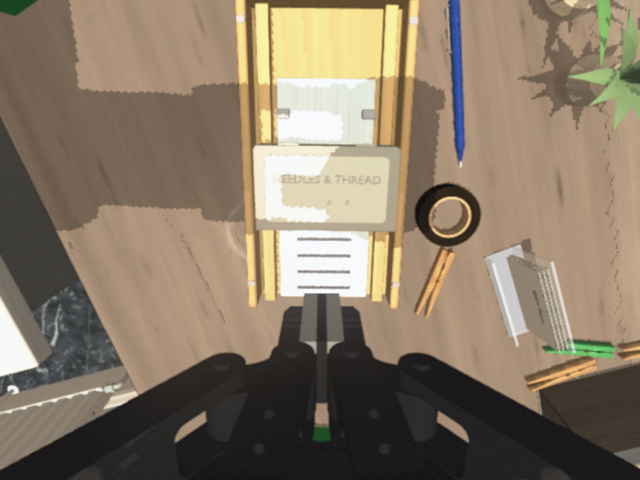

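The wrist view shows the grey "NEEDLES & THREAD" tin (rows 146–230) on the runners. The teeth are at (283,113) and (368,113), the tread's near edge at row 296 and far edge at row 79. The shut fingertips are at about (321,295). I'll fix the dock's x from the tread edges and teeth.

Run:
```python
from h import *; from fit2f import loc
m=arm.camera_model("wrist"); s=np.array([.5099,-.029,1.2831]);K=m["mtx"]
def onz(u,v,z):
    a=unproj(m,[u],[v],[.1])[0];o=np.array(m["position"]);t=(z-o[2])/(a-o)[2];return o+t*(a-o)
for nm,u,v,z in(("tread near -136",321,296,.0185),("tread far 60",325,79,.0185),("teethL 28..36 ctr 32",283,113,.0265),("teethR",368,113,.0265),
  ("tooth L top edge?",283,108.5,.0265),("tin near top",322,229.5,.057),("tin far top",325,147,.057),("stop inner foot 114 (z~?)",325,9,.005),("entry guideL",253,306,.036),("entry guideR",394,306,.036)):
    P=onz(u,v,z);print(nm,P.round(4),loc(s,P[None])[0].round(4))
```

```text
tread near -136 [ 0.4698 -0.1564  0.0185] [-0.1335  0.0023]
tread far 60 [0.5272 0.0301 0.0185] [0.0615 0.0001]
teethL 28..36 ctr 32 [0.4867 0.014  0.0265] [0.0346 0.0344]
teethR [ 0.5537 -0.0054  0.0265] [ 0.035  -0.0353]
tooth L top edge? [0.4878 0.0173 0.0265] [0.0381 0.0344]
tin near top [ 0.4922 -0.0821  0.057 ] [-0.0559  0.0019]
tin far top [ 0.5127 -0.0195  0.057 ] [0.0099 0.0001]
stop inner foot 114 (z~?) [0.5424 0.0825 0.005 ] [0.1161 0.0005]
entry guideL [ 0.4091 -0.1407  0.036 ] [-0.1357  0.065 ]
entry guideR [ 0.5339 -0.1768  0.036 ] [-0.1349 -0.065 ]
```

Call:
carry_out(motion=[{"dx": -0.028,"dy": 0.002,"dz": 0,"ax": 0,"ay": 0,"az": 0,"gripper": -1},{"dx": -0.028,"dy": 0,"dz": 0.03,"ax": 0,"ay": 0,"az": 0,"gripper": -1},{"dx": 0,"dy": 0,"dz": 0.05,"ax": 0,"ay": 0,"az": 0,"gripper": -1},{"dx": 0,"dy": 0,"dz": 0.05,"ax": 0,"ay": 0,"az": 0,"gripper": -1},{"dx": 0,"dy": 0,"dz": 0.04,"ax": 0,"ay": 0,"az": 0,"gripper": -1},{"dx": 0,"dy": 0,"dz": 0.01,"ax": 0,"ay": 0,"az": 0,"gripper": -1},{"dx": 0,"dy": 0,"dz": 0,"ax": 0,"ay": 0,"az": 0,"gripper": -1},{"dx": 0,"dy": 0,"dz": 0,"ax": 0,"ay": 0,"az": 0,"gripper": -1}])

```text
t: 3.28
eef_pos: [0.4827, -0.1238, 0.0254]
tcp_rot: [0.001, 0.801, 0.599, 0.001]
wrist_force: [-0.2, 0.4, -0.4]
grip_width: -0.0003
```

Run:
```python
from h import *; from fit2f import loc
s=arm.sense();print(s["t"],s["eef_pos"],loc(np.array([.510,-.0255,1.2831]),s["eef_pos"][None]),s["wrist_force"])
p,d=arm.grab_frame("wrist");cv2.imwrite("pics/w3.png",p[...,::-1])
```

```text
3.275 [ 0.48270094 -0.12382576  0.0253962 ] [[-0.10203052 -0.00172227]] [-0.15455185  0.37696891 -0.3684886 ]
```

View pics/w3.png

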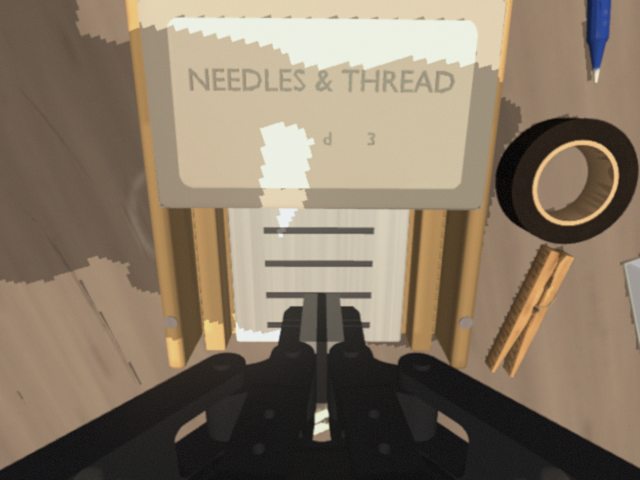

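The fingertip (321,295–330) is over the ribbed tread, centred, and behind the tin's near edge (row 208). I'll press down 16 mm.

Call:
carry_out(motion=[{"dx": 0,"dy": 0,"dz": 0.006,"ax": 0,"ay": 0,"az": 0,"gripper": -1},{"dx": 0,"dy": 0,"dz": 0.005,"ax": 0,"ay": 0,"az": 0,"gripper": -1},{"dx": 0,"dy": 0,"dz": 0.005,"ax": 0,"ay": 0,"az": 0,"gripper": -1},{"dx": 0,"dy": 0,"dz": 0,"ax": 0,"ay": 0,"az": 0,"gripper": -1},{"dx": 0,"dy": 0,"dz": 0,"ax": 0,"ay": 0,"az": 0,"gripper": -1}])

```text
t: 3.95
eef_pos: [0.4816, -0.123, 0.0078]
tcp_rot: [0.0, 0.801, 0.599, -0.0]
wrist_force: [0.4, -0.7, -0.3]
grip_width: -0.0001
```

The force is about 0 where I expected about 8 N, so I need to check the tread's height.

Run:
```python
from h import *; from fit2f import loc
S=np.array([.510,-.0255,1.2831])
for i in range(3):
    s=arm.sense();print(s["t"],s["eef_pos"],s["wrist_force"],s["ft_torque"])
    m=arm.camera_model("wrist");p,d=arm.grab_frame("wrist")
cv2.imwrite("pics/w4.png",p[...,::-1])
P=cloud(m,d)[d>0];l=loc(S,P)
for nm,y0,y1 in(("tread L",.022,.036),("tread R",-.036,-.022),("runner",.047,.055),("table",.085,.1)):
    q=(l[:,1]>y0)&(l[:,1]<y1)&(l[:,0]>-.11)&(l[:,0]<-.075);print(nm,np.percentile(P[q,2],[10,50,90]).round(4),q.sum())
m=arm.camera_model("side");p,d=arm.grab_frame("side");P=cloud(m,d)[d>0];l=loc(np.array([.510,-.022,1.2838]),P)
for a,b in((.012,.026),(.04,.056)):
    q=(abs(l[:,1])<.027)&(l[:,0]>a)&(l[:,0]<b);print("front tread side cam",np.median(P[q,2]),q.sum())
# finger points in wrist depth
```

```text
3.95 [ 0.48161494 -0.12301299  0.00775079] [ 0.37568164 -0.70113019 -0.29781581] [-0.02309087  0.07521777 -0.00091635]
4.0 [ 0.4816535  -0.12304188  0.00783944] [ 0.49560347  0.59094879 -0.15284361] [-0.0087769  -0.04535291  0.00910075]
4.05 [ 0.48168178 -0.12305141  0.00786859] [-0.50921232  0.35895836 -0.44525846] [-0.0255966   0.02023451 -0.02758862]
tread L [0.0192 0.0933 0.1071] 10128
tread R [0.0191 0.0929 0.1062] 9695
runner [0.0204 0.1117 0.1208] 3613
table [0.     0.0008 0.0017] 2167
front tread side cam 0.01870568775779713 122
front tread side cam 0.018176220391885267 195
```

View pics/w4.png

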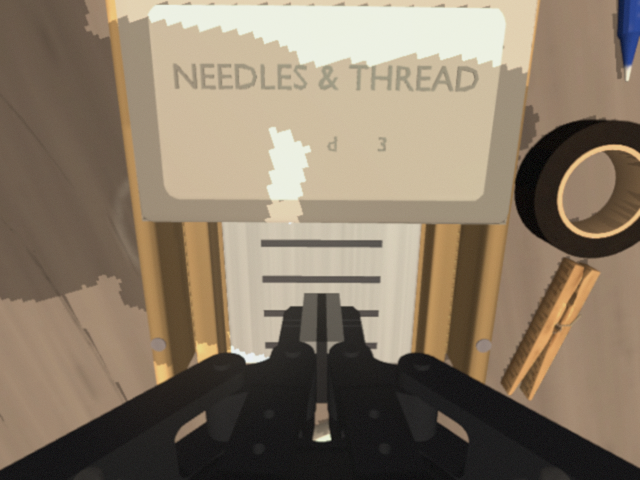

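Tread still up (0.019): the real fingertip is higher than the TCP reading says. I'll measure the fingertip in the wrist depth.

Run:
```python
from h import *
s=arm.sense();m=arm.camera_model("wrist");p,d=arm.grab_frame("wrist")
Rm=R.from_quat(np.r_[s['tcp_rot'][1:],s['tcp_rot'][0]]).as_matrix()
W=(cloud(m,d)-s["eef_pos"])@Rm
for v in range(284,345,5): print(v,[ (W[v,u]*1000).round(0).tolist() if d[v,u]>0 else None for u in(306,313,330,336)])
```

```text
284 [[7.0, -6.0, -12.0], [7.0, -3.0, -12.0], [6.0, 4.0, -11.0], [6.0, 6.0, -11.0]]
289 [[4.0, -6.0, -12.0], [4.0, -3.0, -12.0], [4.0, 4.0, -11.0], [4.0, 6.0, -11.0]]
294 [[12.0, -6.0, -33.0], [12.0, -3.0, -32.0], [12.0, 3.0, -34.0], [12.0, 6.0, -33.0]]
299 [[12.0, -5.0, -37.0], [12.0, -3.0, -37.0], [12.0, 3.0, -37.0], [12.0, 5.0, -37.0]]
304 [[12.0, -5.0, -41.0], [11.0, -3.0, -40.0], [12.0, 3.0, -42.0], [12.0, 5.0, -42.0]]
309 [[12.0, -5.0, -45.0], [12.0, -3.0, -45.0], [12.0, 3.0, -45.0], [12.0, 5.0, -46.0]]
314 [[12.0, -5.0, -49.0], [12.0, -3.0, -49.0], [12.0, 3.0, -49.0], [12.0, 5.0, -49.0]]
319 [[12.0, -5.0, -53.0], [12.0, -3.0, -52.0], [12.0, 3.0, -52.0], [12.0, 5.0, -53.0]]
324 [[12.0, -5.0, -56.0], [12.0, -3.0, -55.0], [13.0, 3.0, -57.0], [12.0, 5.0, -56.0]]
329 [[12.0, -5.0, -58.0], [12.0, -3.0, -59.0], [12.0, 3.0, -58.0], [12.0, 5.0, -60.0]]
334 [[12.0, -5.0, -62.0], [12.0, -2.0, -62.0], [12.0, 3.0, -61.0], [12.0, 5.0, -62.0]]
339 [[12.0, -5.0, -64.0], [12.0, -2.0, -65.0], [12.0, 3.0, -64.0], [11.0, 4.0, -64.0]]
344 [[13.0, -4.0, -69.0], [11.0, -2.0, -65.0], [11.0, 3.0, -66.0], [13.0, 4.0, -69.0]]
```

Run:
```python
from h import *
s=arm.sense();m=arm.camera_model("wrist");p,d=arm.grab_frame("wrist")
Rm=R.from_quat(np.r_[s['tcp_rot'][1:],s['tcp_rot'][0]]).as_matrix()
W=((cloud(m,d)-s["eef_pos"])@Rm)*1000
ok=(d>0)
v,u=np.mgrid[0:480,0:640]
for r in(300,320,340,360,380,400,420,440,460,478):
    print(r,[(c,W[r,c].round(0).tolist()) for c in(200,260,290,322,350,390,440) if d[r,c]>0 and W[r,c,2]<-25])
for n in("scene","side"):
    m=arm.camera_model(n);p,d=arm.grab_frame(n);w=((cloud(m,d)-s["eef_pos"])@Rm)*1000
    dark=p.max(-1)<110
    k=(d>0)&(abs(w[...,0])<16)&(abs(w[...,1])<16)&(w[...,2]<-15)&(w[...,2]>-120)
    q=w[k];print(n,k.sum(), "tool z hist",np.histogram(q[:,2],bins=np.arange(-120,-10,10))[0], np.percentile(q[:,2],[95,99,100]) if len(q) else None)
```

```text
300 [(322, [12.0, 0.0, -38.0])]
320 [(290, [8.0, -11.0, -46.0]), (322, [12.0, 0.0, -52.0]), (350, [8.0, 10.0, -46.0])]
340 [(290, [7.0, -10.0, -57.0]), (322, [12.0, 0.0, -65.0]), (350, [9.0, 9.0, -59.0])]
360 [(290, [13.0, -8.0, -76.0]), (322, [6.0, 0.0, -66.0]), (350, [13.0, 8.0, -77.0])]
380 [(200, [13.0, -30.0, -85.0]), (260, [8.0, -16.0, -78.0]), (290, [13.0, -8.0, -85.0]), (322, [-1.0, 0.0, -67.0]), (350, [13.0, 7.0, -85.0]), (390, [8.0, 19.0, -78.0]), (440, [13.0, 29.0, -86.0])]
400 [(200, [12.0, -28.0, -92.0]), (260, [19.0, -13.0, -100.0]), (290, [18.0, -7.0, -98.0]), (322, [-8.0, 0.0, -66.0]), (350, [19.0, 6.0, -100.0]), (390, [17.0, 15.0, -98.0]), (440, [12.0, 28.0, -92.0])]
420 [(260, [19.0, -12.0, -105.0]), (290, [18.0, -6.0, -105.0]), (350, [19.0, 6.0, -106.0]), (390, [19.0, 13.0, -106.0])]
440 [(200, [-6.0, -32.0, -85.0]), (260, [18.0, -11.0, -109.0]), (290, [19.0, -6.0, -110.0]), (350, [18.0, 5.0, -110.0]), (390, [18.0, 13.0, -110.0]), (440, [-7.0, 32.0, -84.0])]
460 [(200, [-7.0, -30.0, -90.0]), (260, [18.0, -11.0, -115.0]), (290, [15.0, -6.0, -112.0]), (322, [12.0, 0.0, -108.0]), (350, [13.0, 5.0, -110.0]), (390, [18.0, 12.0, -114.0]), (440, [-6.0, 30.0, -91.0])]
478 [(200, [12.0, -23.0, -112.0]), (260, [18.0, -10.0, -119.0]), (290, [13.0, -6.0, -114.0]), (322, [12.0, 0.0, -113.0]), (350, [12.0, 5.0, -113.0]), (390, [20.0, 11.0, -120.0]), (440, [12.0, 22.0, -113.0])]
scene 459 tool z hist [19 18 44 57 74 45 69 69 51 13] [-33.37385574 -27.62808784 -26.44098726]
side 222 tool z hist [17  9  8 29 45 28 30 34 19  2] [-35.21319006 -29.76891071 -15.21848342]
```

All three cameras put the real fingertip about 30 mm behind the reported TCP, so the tip stands near z = 0.038. The knuckles still clear the tin top. I'll go down further, watching force.

Call:
carry_out(motion=[{"dx": 0,"dy": 0,"dz": 0.01,"ax": 0,"ay": 0,"az": 0,"gripper": -1},{"dx": 0,"dy": 0,"dz": 0.008,"ax": 0,"ay": 0,"az": 0,"gripper": -1},{"dx": 0,"dy": 0,"dz": 0.004,"ax": 0,"ay": 0,"az": 0,"gripper": -1},{"dx": 0,"dy": 0,"dz": 0,"ax": 0,"ay": 0,"az": 0,"gripper": -1},{"dx": 0,"dy": 0,"dz": 0,"ax": 0,"ay": 0,"az": 0,"gripper": -1}])

```text
t: 4.97
eef_pos: [0.4814, -0.123, -0.0141]
tcp_rot: [-0.0, 0.801, 0.599, -0.0]
wrist_force: [-2.4, 0.0, 4.9]
grip_width: 0.0004
```

Call:
carry_out(motion=[{"dx": 0,"dy": 0,"dz": 0.003,"ax": 0,"ay": 0,"az": 0,"gripper": -1},{"dx": 0,"dy": 0,"dz": 0.0025,"ax": 0,"ay": 0,"az": 0,"gripper": -1},{"dx": 0,"dy": 0,"dz": 0,"ax": 0,"ay": 0,"az": 0,"gripper": -1},{"dx": 0,"dy": 0,"dz": 0,"ax": 0,"ay": 0,"az": 0,"gripper": -1}])

```text
t: 5.48
eef_pos: [0.4815, -0.123, -0.0191]
tcp_rot: [0.0, 0.801, 0.599, -0.0]
wrist_force: [-1.8, 0.5, 8.7]
grip_width: 0.0001
```

```bash
cat > chk.py <<'E'
from h import *; from fit2f import loc
S=np.array([.510,-.0255,1.2831])
s=arm.sense();print(s["t"],"tcp",s["eef_pos"],"dock",loc(S,s["eef_pos"][None]),s["wrist_force"])
m=arm.camera_model("side");p,d=arm.grab_frame("side");P=cloud(m,d)[d>0];l=loc(np.array([.510,-.0219,1.2838]),P)
for nm,a,b in(("back tread",-.13,-.115),("mid",.012,.026),("front tread",.04,.056)):
    q=(abs(l[:,1])<.027)&(l[:,0]>a)&(l[:,0]<b)&(P[:,2]<.03);print(nm,np.median(P[q,2]),q.sum())
t=(P[:,2]>.05)&(P[:,2]<.062)&(abs(l[:,1])<.06)&(abs(l[:,0])<.12)
for y in(-.045,-.03,.03,.045):
    q=t&(abs(l[:,1]-y)<.007);print("tin",y,np.percentile(l[q,0],[1,99]).round(4) if q.sum()>5 else None)
E
python3 chk.py
```

```text
5.475 tcp [ 0.48146204 -0.122986   -0.01909521] dock [[-0.10157681 -0.00029602]] [-1.81927191  0.47241878  8.70121788]
back tread 0.00823625311146281 37
mid 0.009117188220061134 126
front tread 0.008923530502464083 145
tin -0.045 [-0.059   0.0059]
tin -0.03 [-0.1001  0.008 ]
tin 0.03 [-0.0917  0.0093]
tin 0.045 [-0.0589  0.0073]
```

The catch is down about 9.4 mm (tread at z 0.009, 8.7 N). Pushing along the dock now.

Call:
carry_out(motion=[{"dx": 0.01,"dy": 0,"dz": 0,"ax": 0,"ay": 0,"az": 0,"gripper": -1},{"dx": 0.01,"dy": 0,"dz": 0,"ax": 0,"ay": 0,"az": 0,"gripper": -1},{"dx": 0.006,"dy": 0,"dz": 0,"ax": 0,"ay": 0,"az": 0,"gripper": -1},{"dx": 0.006,"dy": 0,"dz": 0,"ax": 0,"ay": 0,"az": 0,"gripper": -1},{"dx": 0.006,"dy": 0,"dz": 0,"ax": 0,"ay": 0,"az": 0,"gripper": -1},{"dx": 0.008,"dy": 0,"dz": 0,"ax": 0,"ay": 0,"az": 0,"gripper": -1},{"dx": 0.008,"dy": 0,"dz": 0,"ax": 0,"ay": 0,"az": 0,"gripper": -1},{"dx": 0.008,"dy": 0,"dz": 0,"ax": 0,"ay": 0,"az": 0,"gripper": -1}])

```text
t: 6.52
eef_pos: [0.5001, -0.0646, -0.0189]
tcp_rot: [0.001, 0.801, 0.599, 0.0]
wrist_force: [-0.8, -5.8, 7.7]
grip_width: 0.0001
```

```bash
python3 chk.py
```

```text
6.525 tcp [ 0.5000545  -0.06460871 -0.0188578 ] dock [[-0.04032332 -0.00156012]] [-0.83244406 -5.82211471  7.72744052]
back tread 0.009844506733808767 10
mid nan 0
front tread 0.008935415669382163 149
tin -0.045 [-0.0267  0.0392]
tin -0.03 [-0.0326  0.0413]
tin 0.03 [-0.0298  0.0418]
tin 0.045 [-0.0259  0.0397]
  return _methods._mean(a, axis=axis, dtype=dtype,
  ret = ret.dtype.type(ret / rcount)
```

Call:
carry_out(motion=[{"dx": 0.008,"dy": 0,"dz": 0,"ax": 0,"ay": 0,"az": 0,"gripper": -1},{"dx": 0.008,"dy": -0.001,"dz": 0,"ax": 0,"ay": 0,"az": 0,"gripper": -1},{"dx": 0.008,"dy": 0,"dz": 0,"ax": 0,"ay": 0,"az": 0,"gripper": -1},{"dx": 0.008,"dy": 0,"dz": 0,"ax": 0,"ay": 0,"az": 0,"gripper": -1},{"dx": 0.008,"dy": 0,"dz": 0,"ax": 0,"ay": 0,"az": 0,"gripper": -1},{"dx": 0.008,"dy": 0,"dz": 0,"ax": 0,"ay": 0,"az": 0,"gripper": -1},{"dx": 0.006,"dy": 0,"dz": 0,"ax": 0,"ay": 0,"az": 0,"gripper": -1},{"dx": 0.004,"dy": 0,"dz": 0,"ax": 0,"ay": 0,"az": 0,"gripper": -1},{"dx": 0,"dy": 0,"dz": 0,"ax": 0,"ay": 0,"az": 0,"gripper": -1},{"dx": 0,"dy": 0,"dz": 0,"ax": 0,"ay": 0,"az": 0,"gripper": -1}])

```text
t: 7.82
eef_pos: [0.5154, -0.0082, -0.0189]
tcp_rot: [0.001, 0.801, 0.599, 0.001]
wrist_force: [-0.8, -2.0, 7.0]
grip_width: 0.0002
```

```bash
python3 chk.py 2>/dev/null
python3 - <<'E'
from h import *
p,d=arm.grab_frame("side");c=p[190:320,260:400,::-1];cv2.imwrite("pics/s5.png",cv2.resize(c,None,fx=5,fy=4.5,interpolation=3)[:600])
E
```

```text
7.825 tcp [ 0.51544566 -0.00818973 -0.01891684] dock [[ 0.01814399 -0.00031016]] [-0.79431922 -1.95271008  7.04973933]
back tread 0.008914852083813818 75
mid nan 0
front tread nan 0
tin -0.045 [0.0319 0.0979]
tin -0.03 [0.0245 0.0993]
tin 0.03 [0.0283 0.0999]
tin 0.045 [0.0317 0.0984]
```

View pics/s5.png

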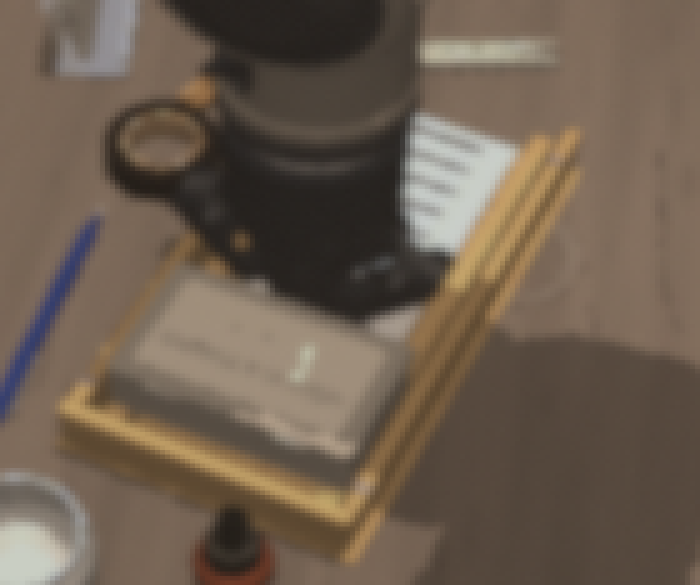

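The tin is between the guides with its front edge near the end stop (crop row ~450). Its origin is at about 65–66 mm, so it needs about 10 mm more.

Call:
carry_out(motion=[{"dx": 0.003,"dy": 0,"dz": 0,"ax": 0,"ay": 0,"az": 0,"gripper": -1},{"dx": 0.003,"dy": 0,"dz": 0,"ax": 0,"ay": 0,"az": 0,"gripper": -1},{"dx": 0.002,"dy": 0,"dz": 0,"ax": 0,"ay": 0,"az": 0,"gripper": -1},{"dx": 0.002,"dy": 0,"dz": 0,"ax": 0,"ay": 0,"az": 0,"gripper": -1},{"dx": 0,"dy": 0,"dz": 0,"ax": 0,"ay": 0,"az": 0,"gripper": -1},{"dx": 0,"dy": 0,"dz": 0,"ax": 0,"ay": 0,"az": 0,"gripper": -1}])

```text
t: 8.68
eef_pos: [0.5181, 0.001, -0.0189]
tcp_rot: [0.001, 0.801, 0.599, 0.0]
wrist_force: [-1.5, -4.3, 6.7]
grip_width: -0.0001
```

```bash
python3 chk.py 2>/dev/null
```

```text
8.675 tcp [ 0.51814569  0.0010288  -0.01893671] dock [[ 0.02774976 -0.00028351]] [-1.52170771 -4.30264198  6.70283698]
back tread 0.009175629806963015 80
mid 0.024208218753553945 1
front tread nan 0
tin -0.045 [0.0407 0.107 ]
tin -0.03 [0.0371 0.1091]
tin 0.03 [0.0373 0.1086]
tin 0.045 [0.0425 0.1081]
```

Origin is at about 75 mm. I'll nudge 1 mm more, back off 4 mm still pressing, then lift straight up.

Call:
carry_out(motion=[{"dx": 0.001,"dy": 0,"dz": 0,"ax": 0,"ay": 0,"az": 0,"gripper": -1},{"dx": 0,"dy": 0,"dz": 0,"ax": 0,"ay": 0,"az": 0,"gripper": -1},{"dx": -0.003,"dy": 0,"dz": 0,"ax": 0,"ay": 0,"az": 0,"gripper": -1},{"dx": -0.003,"dy": 0,"dz": 0,"ax": 0,"ay": 0,"az": 0,"gripper": -1},{"dx": 0,"dy": 0,"dz": -0.005,"ax": 0,"ay": 0,"az": 0,"gripper": -1},{"dx": 0,"dy": 0,"dz": -0.008,"ax": 0,"ay": 0,"az": 0,"gripper": -1},{"dx": 0,"dy": 0,"dz": -0.02,"ax": 0,"ay": 0,"az": 0,"gripper": -1},{"dx": 0,"dy": 0,"dz": -0.05,"ax": 0,"ay": 0,"az": 0,"gripper": -1},{"dx": 0,"dy": 0,"dz": -0.05,"ax": 0,"ay": 0,"az": 0,"gripper": -1},{"dx": 0,"dy": 0,"dz": -0.05,"ax": 0,"ay": 0,"az": 0,"gripper": -1},{"dx": 0,"dy": 0,"dz": -0.02,"ax": 0,"ay": 0,"az": 0,"gripper": -1},{"dx": 0,"dy": 0,"dz": 0,"ax": 0,"ay": 0,"az": 0,"gripper": -1}])

```text
t: 10.22
eef_pos: [0.5164, -0.003, 0.1846]
tcp_rot: [0.001, 0.801, 0.599, 0.001]
wrist_force: [0.7, -0.0, -0.9]
grip_width: -0.0002
```

```bash
python3 chk.py 2>/dev/null; python3 look.py wrist w6
```

```text
10.225 tcp [ 0.51643812 -0.00299405  0.18459199] dock [[0.02340773 0.00021242]] [ 0.6547409  -0.0037728  -0.88687176]
back tread 0.01876665941621758 102
mid 0.018723284121426542 59
front tread nan 0
tin -0.045 [0.0421 0.1076]
tin -0.03 [0.042  0.1095]
tin 0.03 [0.0416 0.1098]
tin 0.045 [0.0424 0.1085]
10.325 [ 0.51511514 -0.00277778  0.18215497] [0.53735769 0.10422336 0.19265392] 0.00011521852519412146
table z 0.000701486710693644
dock [ 0.5111 -0.025   1.2823] 73.47 [np.int64(2441), np.int64(2594)] 1843 stop [0.1145 0.1217] guides [0.061  0.0685] [-0.0687 -0.0612] entry -0.11678569983606808
  tin top at y -0.045 [0.0443 0.1106] 2159
  tin top at y -0.03 [0.0444 0.1123] 2233
  tin top at y 0 [0.0443 0.1107] 2193
  tin top at y 0.03 [0.0442 0.1121] 2232
  tin top at y 0.045 [0.0442 0.1107] 2162
  tin y [-0.05489712  0.05654033] z 0.05755983403435844
  tread z -0.13 -0.1 None
  tread z -0.1 -0.07 0.019918892365669905
  tread z 0.01 0.03 0.01926355230905119
  tread z 0.03 0.055 0.019306547748663472
```

View pics/w6.png

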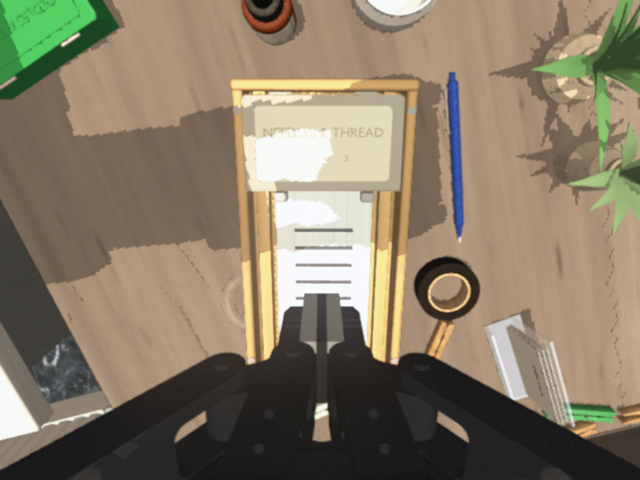

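The tin is level (top z 0.0576, as before) against the end stop. The teeth are visible at (280,197) and (366,197) just behind its near face, and the tread is back up at z 0.019. Tape, pen, pegs, bottle and cup look undisturbed. Handing in.

```bash
python3 -c "
from plant import arm
print(arm.job_done())"
```

```text
the job is handed in; nothing more can be done
None
```

The tin is locked in the dock and the job is handed in at about 10.3 s. I pressed the catch down about 9 mm behind the grey tin (9 N at most). Still holding it down, I pushed the tin about 0.1 m past the teeth, backed off a few millimetres and lifted straight up.

**Last checks:**
- **Tin:** it lies level, its origin at about 76–78 mm in the dock frame (72–79 mm needed).
- **Catch:** the tread is back up at z ≈ 19 mm, and the teeth show right behind the tin's near face.
- **Robot:** it is clear, with no contact force.
- **Other things:** the bottle, cup, pen, tape and wooden peg look unmoved. The white peg was mostly hidden in the last wrist picture, and the side picture taken during the push showed nothing unusual.

**What failed or disagreed:**
- The first two move calls were refused because every row needs all its keys.
- With the gripper shut, the real fingertip stood about 29 mm behind the reported TCP. My first press therefore touched nothing, and I corrected it with the camera depth and the contact force.
- The cameras disagreed on the dock's position along its length by up to about 7 mm. The last close wrist fit, with the end stop in view, settled it.

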